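Lift a wash tablet with tongs and hold it over the soaking bowl

ROBOT

A 6-joint arm with a two-finger parallel gripper is mounted at the origin on the work surface. World frame = base frame: x ahead of the robot, y to its left, z up, the work surface at z = 0. Lengths are in mm, angles in degrees, forces in N, time in s.
With the tool pointing down it reaches from about 300 to 850 mm from the base axis. Payload 4.2 kg.
Tool frame: the origin (TCP) lies at the very end of the fingers, on their centre line; the grasp point (between the pads) lies 19 mm behind it; z points along the fingers, y is the line along which they close (so a half turn about z gives the same grasp; the last joint's range is limited). The gripper opens to 91 mm and grips with 3 to 60 N. Pads are 32 mm wide; open, the fingers measure 118 mm over their backs; the gripper's body (76 mm by 178 mm) begins 60 mm behind the grasp point.
Start: joints at [-71.963, 18.312, 89.639, -0, 72.044, -1.146], TCP at [188.937, -543.089, 213.976] pointing down, gripper open.
Joint ranges: [-177.97, 177.97], [-48.28, 115.42], [12.27, 149.76], [-77.06, 257.06], [2.81, 150.46], [-146.56, 146.56]. Speed limits (degrees/s): [147.25, 147.25, 180, 180, 180, 180].

INTERFACE

Orientations are given as [roll, pitch, yaw] about the fixed x, y, z axes, in that order (R = Rz(yaw) Ry(pitch) Rx(roll)).
In Python, from workcell import env, eyes gives the robot as it stands.
- The arm moves only by the tool send_rows, never from a script. Its argument "targets" is text: rows parted by semicolons, each of 7 numbers parted by spaces: the shift along the tool's x, y, z in m, then the turn, a rotation vector about the tool's x, y, z in degrees, then the opening in per cent of the stroke, from 0 (shut) to 100 (fully open). A call has 1 to 12 rows; each row is the pose to reach, as a shift and turn from the pose commanded when the call began, along the tool's axes at that moment; what a row does not reach only later rows make up. A row lasts 1/12 s, in which the tool goes at most 41.7 mm and 7.16 degrees, less where a joint would pass 70% of its speed; a pose out of reach is approached as far as the arm can. A call with a gripper value outside its range is refused whole. The fingers move at their own pace and stop on an object; "grip_force" is the grip in N (left out, the last holds). Time passes only in rows, so rows that repeat a pose let the fingers close. It gives the time, the measured TCP pose, the force, the opening and the grip force at its end, in the units of the state.
- env.state(): the state, without advancing time (a new reading comes with each control period).
- eyes.grab_frame(name): name is "scene" or "side" or "wrist"; returns a dict with "image" (480x640x3 uint8, blue, green, red), "fovy" (degrees; the focal length in pixels is half the picture's height over the tangent of half this angle, whatever the lens; pixels are square), "cx", "cy" (the principal point, pixels), "D" ([k1, k2, p1, p2, k3] as OpenCV has them; the pictures are not rectified), "eye" and "attitude" of the camera in the world. Camera axes: x right, y up, looking along -z (the intrinsics and any distortion apply to the point x, -y, -z); pixel columns grow to the right and rows downward; lengths in mm; the calibration is good to about 2 mm. A picture is of the moment at which its call begins. There is no depth.
- env.job_done(): hands the job in; it is judged then, once.
The state is a dict: "time_s": time; "qpos": joint angles; "qvel": joint speeds; "effort": joint torques, N m; "ee_pos": TCP position; "ee_rot": TCP orientation; "force": force on the tool from outside, world axes, zero at the start; "torque": the same for the moment, N m; "gripper_width": finger opening in mm; "gripper_force": force on a finger pad.
Only numpy, scipy, OpenCV 4.12 (cv2) and the standard library are available. Lean on these libraries where they do the work, as an engineer would, in place of code of your own. Each camera call takes 0.05 s, during which the arm holds its last target. There are 200 camera calls.

TASK

The wash tablets are caustic, so work with the tongs: pick the steel tongs up off their rest, close their jaws on the round white tablet on the soap dish and lift it, without touching the tablet with the gripper itself. Carry it to the steel soaking bowl and finish holding it still in the tongs over the middle of the bowl, clear above the rim; do not let go. Leave the soap, the scoop and the token pot where they are.

Things in the scene. Friction and masses are not known exactly. Their poses are not given: they have to be found in the camera images.
- tongs_grip (a point): where to squeeze the steel spring tongs: the point midway between their two arms, half-way up (35 mm above the counter at the start); x points along the tongs to the jaws, y to the left arm, z up. Each arm has a flat upright patch here, 44 mm long, 22 mm high. Width over the patches: 55 mm open, 38 mm closed on the tablet, 29 mm fully shut. Both arms move alike: this point stays midway
- tongs_jaw (a point): middle of the tongs' jaws, 85 mm ahead (+x) of tongs_grip, same axes, half-way up: the tablet is to stand here when they close. Two upright shallow V-shaped cups, 37 mm long along x, 22 mm high; open, they leave a clear gap of about 52 mm, measure about 75 mm outside and reach 18 mm ahead of this point
- tongs: the whole tongs, bare steel, 205 mm long, 110 g, lying loose and level on a wooden two-bar rest; they balance within 10 mm of tongs_grip. Origin 11 mm below tongs_grip, at the arms' lower edges, same axes. Flat upright arms, 22 mm high, hinged at a pin 75 mm behind tongs_grip (-x), spread forward in a narrow V
- tongs_left: the tongs' left arm (+y side), origin on the hinge at the lower edge. A spring holds both arms open: squeezed at tongs_grip they begin to yield at about 4.6 N on each side and need about 7 N to reach the tablet; 15 to 25 N holds it well. To carry them open, set the fingers a few mm narrower than the open width
- tongs_right: the tongs' right arm (-y side), origin on the hinge at the arms' lower edge
- rest: light wooden tongs rest, fixed: two bars 12 mm thick, 90 mm long across the tongs and 24 mm high, 60 mm behind and 48 mm ahead of its origin (underside, on the counter; x points the way the tongs point), with a 30 mm wide, 3 mm thick foot strip between them. The fingers have room between the bars
- tablet_center (a point): the wash tablet: a chalky white round puck, 34 mm across and 24 mm high, about 35 g, standing flat on one of the two soap dishes; the point is its centre (30 mm above the counter at the start)
- tablet: the same tablet; origin at the centre of its underside, z along its axis (up at the start)
- dish_a: round wooden soap dish under the tablet, fixed, flat top 90 mm across and 18 mm high; origin at the centre of its underside
- dish_b: a like dish under the bar of soap, fixed; origin at the centre of its underside
- bowl_rim (a point): centre of the mouth of the round steel soaking bowl, fixed, 180 mm across at the rim, rim 70 mm above the counter
- bowl: the same bowl; origin at the centre of its underside
- soap_center (a point): bystander: bar of white soap, 70 x 46 x 24 mm, on the other dish; its centre
- scoop_center (a point): bystander: clear measuring scoop, round cup 52 mm across and 40 mm high with a 60 mm flat handle along its own +y; centre of the cup, half-way up
- pot_center (a point): bystander: small aluminium token pot, 38 mm across, 32 mm high, standing between the two dishes; its centre
Not all that is in view belongs to the job. What is shaped like the tablet but yellow is not meant.

How it is judged (in metres and radians):
On the way, in this order (a step that is already met when the one before it is completed fails the run):
1. the tongs are gripped and lifted clear of their rest (height (world z) of tongs above 0.04 m and contact force between the fingers and tongs above 0.5 N and contact force between tongs and rest below 0.1 N), for 0.2 s.
2. the tablet is lifted off its dish between both jaws of the tongs (contact force between tablet and tongs_left above 0.3 N and contact force between tablet and tongs_right above 0.3 N and contact force between the fingers and tongs above 1 N and height (world z) of tablet_center above 0.05 m and contact force between tablet and dish_a below 0.05 N), for 0.2 s.
At the end, for the whole second after the job is handed in: Tablet still (under 30 mm/s) between both jaws (over 0.3 N each), tongs in the fingers (over 1 N); tablet centre within 60 mm horizontally of the bowl centre and over 90 mm above the counter (rim at 70 mm); bowl touched by neither, tablet not touched by the fingers (contact force between tablet and tongs_left above 0.3 N and contact force between tablet and tongs_right above 0.3 N and contact force between the fingers and tongs above 1 N and horizontal distance between tablet_center and bowl_rim below 0.06 m and height (world z) of tablet_center above 0.09 m and contact force between each of tablet, tongs and bowl below 0.05 N and contact force between tablet and the fingers below 0.05 N and linear speed of tablet below 0.03 m/s); the arm keeps its last pose, push and grip.
It fails at once if the gripper touches the tablet (contact force between any of the fingers, the arm and tablet above 0.3 N).
It fails at once if the soap is moved more than 30 mm (distance of soap_center from where it was at the start of the episode above 0.03 m).
It fails at once if the scoop is moved more than 30 mm (distance of scoop_center from where it was at the start of the episode above 0.03 m).
It fails at once if the pot is moved more than 30 mm (distance of pot_center from where it was at the start of the episode above 0.03 m).
It also fails if it takes over 45 s, if anything falls off the work surface, if the arm or the gripper's body presses on something with over 40 N, if the wrist force passes 120 N, or if a joint passes its speed limit or range.

## Working session

There is one attempt and no reset: what is moved stays moved. The work goes in short steps, Python scripts to look and compute and a tool call to move; the robot and the scene stay as the last step left them, time stands still between calls to the robot, and variables do not carry over. Pictures are saved under pics/ and viewed, at most 10 in all, crops included, and the job is handed in when it is done.

Besides the shell and the picture viewer there is one more tool, called by a JSON object that holds its "op" and its "data", one argument or row to a line. send_rows: Moves the arm, as the interface text tells. Its arguments: {"type":"object","properties":{"targets":{"type":"string"},"grip_force":{"type":"number"}},"required":["targets"]}

```bash
ls; mkdir -p pics; cat > h.py <<'E'
import numpy as np, cv2
from workcell import env, eyes
from scipy.spatial.transform import Rotation as R
def grab(n):
    f=eyes.grab_frame(n); return f
def cam(f):
    F=240/np.tan(np.radians(f['fovy'])/2)
    K=np.array([[F,0,f['cx']],[0,F,f['cy']],[0,0,1]])
    A=np.array(f['attitude'],float)
    Rm=A if A.shape==(3,3) else R.from_euler('xyz',A,degrees=True).as_matrix()
    return K,np.array(f['D'],float),Rm,np.array(f['eye'],float)
def plane(f,uv,z):
    K,D,Rm,e=cam(f)
    p=cv2.undistortPoints(np.array(uv,float).reshape(-1,1,2),K,D)[:,0]
    d=np.c_[p[:,0],-p[:,1],-np.ones(len(p))]@Rm.T
    return e+d*((z-e[2])/d[:,2])[:,None]
def proj(f,X):
    K,D,Rm,e=cam(f)
    c=(np.array(X,float).reshape(-1,3)-e)@Rm
    c=c*[1,-1,-1]
    return cv2.projectPoints(c,np.zeros(3),np.zeros(3),K,D)[0][:,0]
E
python3 - <<'E'
from h import *
for n in ['scene','side','wrist']:
    f=grab(n); cv2.imwrite(f'pics/{n}0.png',f['image']); print(n,f['fovy'],f['cx'],f['cy'],f['D'],f['eye'],f['attitude'])
print(env.state())
E
```

```text
pics
scene 44.8818634983814 316.21855495496794 237.86226541209496 [-0.06814651  0.          0.          0.          0.        ] [1497.21068625  513.90089603  734.46594384] [ 59.04892403  -0.87178519 119.18013018]
side 55.15791114853268 321.19820046513104 237.34439306065582 [0.03269267 0.         0.         0.         0.        ] [ 250.00769191 -538.66702476  635.15213194] [ 49.02456708   0.88318009 -31.00964486]
wrist 70.62996845445934 324.8985742369926 246.51130444841917 [-0.05854703  0.          0.          0.          0.        ] [ 261.2927523  -517.93188755  384.4873988 ] [-1.56782567e+01  2.78341911e-02 -7.08132008e+01]
{'time_s': 0.15, 'qpos': array([-7.19609931e+01,  1.83425904e+01,  8.96888880e+01, -8.57252623e-04,
        7.20431462e+01, -1.14656394e+00]), 'qvel': array([ 0.04618005, -0.11898233, -0.18771606, -0.01270134, -0.02921528,
       -0.00292846]), 'effort': array([-3.10671285e-04, -4.12775767e+01, -2.32155079e+01,  7.26058404e-02,
        4.33852093e-02, -8.08142340e-05]), 'ee_pos': array([ 188.8387267 , -542.72079354,  213.32970156]), 'ee_rot': array([-1.79925374e+02, -6.78249245e-04,  1.91858353e+01]), 'force': array([ 0.3362036 ,  0.53305332, -0.10916112]), 'torque': array([-0.01086931,  0.01806477, -0.01381896]), 'gripper_force': 0.0, 'gripper_width': 91.13882873872122}
```

View pics/scene0.png

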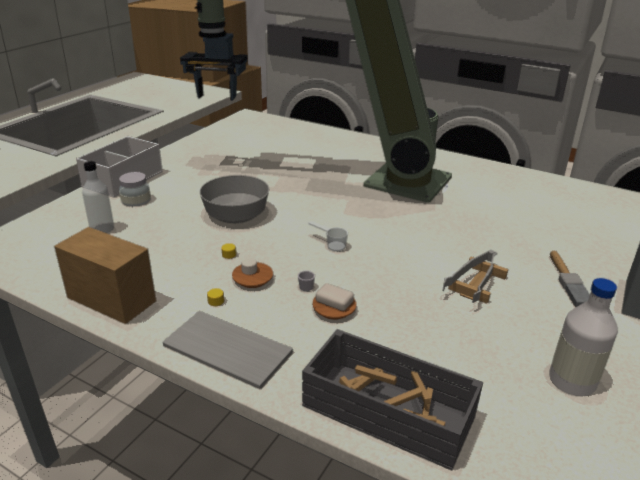

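View pics/side0.png

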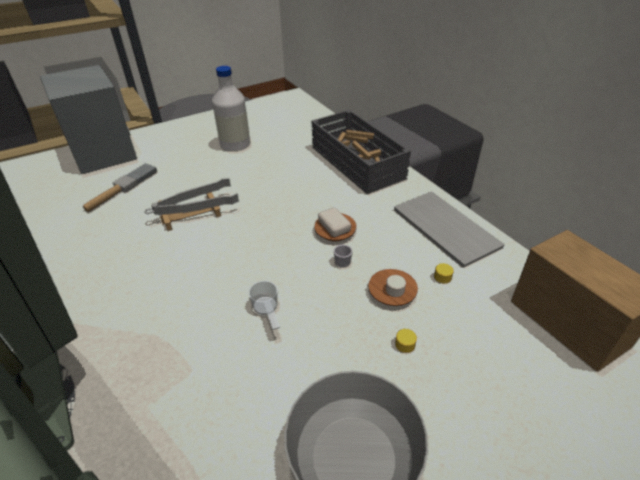

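The tablet is at about scene (250,268) and side (397,287). The bowl is at scene (235,200), and the tongs are at scene (472,275) and side (195,203).

```bash
python3 - <<'E'
from h import *
s=cv2.imread('pics/scene0.png'); d=cv2.imread('pics/side0.png')
a=cv2.resize(s[235:320,430:520],None,fx=4.4,fy=4.4,interpolation=cv2.INTER_CUBIC)
b=cv2.resize(d[165:250,135:250],None,fx=3.4,fy=3.4,interpolation=cv2.INTER_CUBIC)
h=max(a.shape[0],b.shape[0]); P=lambda i:cv2.copyMakeBorder(i,0,h-i.shape[0],0,0,0)
cv2.imwrite('pics/t.png',np.hstack([P(a),P(b)]))
f=grab('scene');g=grab('side')
for nm,u,v,z in [('tablet',(250,268),(397,287),30),('bowl',(235,190),(357,415),70),('tongs',(472,273),(193,200),35),('soap',(335,296),(335,221),30),('pot',(306,281),(343,256),16),('scoop',(337,240),(264,298),20),('dishA',(253,275),(393,289),18)]:
    print(nm,plane(f,u,z).round(),plane(g,v,z).round())
E
```

```text
tablet [[ 650. -111.   30.]] [[ 646. -124.   30.]]
bowl [[ 422. -314.   70.]] [[ 437. -301.   70.]]
tongs [[431. 315.  35.]] [[423. 316.  35.]]
soap [[647.  95.  30.]] [[652.  93.  30.]]
pot [[614.   8.  16.]] [[617.   7.  16.]]
scoop [[435. -10.  20.]] [[436. -14.  20.]]
dishA [[ 655. -101.   18.]] [[ 645. -115.   18.]]
```

View pics/t.png

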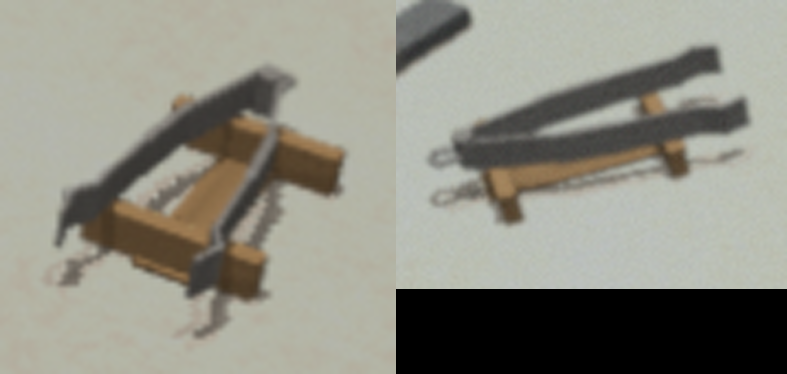

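The tongs' hinge is on the robot's side (scene top-left, side left, about (154,206)). The jaws are at about side (233,190), pointing away from the robot.

```bash
cat >> h.py <<'E'
def shift(pos,yaw):
    """tool-frame shift (m) and turn (rotvec deg) from present measured pose to pos (mm), tool straight down at yaw"""
    s=env.state(); C=R.from_euler('xyz',s['ee_rot'],degrees=True); T=R.from_euler('xyz',[180,0,yaw],degrees=True)
    print('at',s['ee_pos'].round(1),s['ee_rot'].round(1),'w',s['gripper_width'].round(1),'t',round(s['time_s'],2))
    print('shift',(C.inv().apply(np.array(pos)-s['ee_pos'])/1000).round(4),'turn',(C.inv()*T).as_rotvec(degrees=True).round(2))
E
python3 - <<'E'
from h import *
g=grab('side');f=grab('scene')
h=plane(g,(156,204),42)[0]; j=plane(g,(233,191),38)[0]
print(h,j,np.degrees(np.arctan2(*(j-h)[1::-1])),np.hypot(*(j-h)[:2]))
p=plane(f,[(430+230/4.4,235+85/4.4)],42); print(p)
h=plane(f,(491,254),42)[0]; j=plane(f,(460,294),38)[0]; print(h,j,np.degrees(np.arctan2(*(j-h)[1::-1])))
psi=10
shift([400,300,260],190)
shift([380,-120,260],109)
E
```

```text
[348.25878947 334.60080901  42.        ] [509.99732645 296.99786107  38.        ] -13.0883086859072 166.0522087704145
[[356.59753831 315.67750055  42.        ]]
[345.14249521 332.56245207  42.        ] [522.59204982 315.88955089  38.        ] -5.367669208521501Traceback (most recent call last):
  File "<stdin>", line 8, in <module>
  File "h.py", line 25, in shift
    print('at',s['ee_pos'].round(1),s['ee_rot'].round(1),'w',s['gripper_width'].round(1),'t',round(s['time_s'],2))
                                                             ^^^^^^^^^^^^^^^^^^^^^^^^
AttributeError: 'float' object has no attribute 'round'
```

```bash
sed -i "s/s\['gripper_width'\].round(1)/round(float(s['gripper_width']),1)/" h.py
python3 - <<'E'
from h import *
shift([400,-120,260],95)
E
```

```text
at [ 188.9 -543.   213.8] [-180.     0.    19.2] w 91.0 t 0.35
shift [ 0.3384 -0.3302 -0.0461] turn [-2.000e-02 -1.000e-02 -7.582e+01]
```

{"op": "send_rows", "data": {
  "targets": "0.338 -0.33 -0.046 0 0 -76 100;0.338 -0.33 -0.046 0 0 -76 100;0.338 -0.33 -0.046 0 0 -76 100;0.338 -0.33 -0.046 0 0 -76 100;0.338 -0.33 -0.046 0 0 -76 100;0.338 -0.33 -0.046 0 0 -76 100;0.338 -0.33 -0.046 0 0 -76 100;0.338 -0.33 -0.046 0 0 -76 100;0.338 -0.33 -0.046 0 0 -76 100;0.338 -0.33 -0.046 0 0 -76 100;0.338 -0.33 -0.046 0 0 -76 100;0.338 -0.33 -0.046 0 0 -76 100"
}}

```text
time_s: 1.35
ee_pos: [401.3, -116.5, 260.7]
ee_rot: [179.9, -0.1, 95.5]
force: [0.7, -1.1, -0.0]
gripper_width: 91.6
gripper_force: 0.0
```

```bash
python3 - <<'E'
from h import *
f=grab('wrist'); cv2.imwrite('pics/w1.png',f['image'])
shift([425,310,260],170)
E
```

```text
at [ 401.9 -116.   260.7] [ 1.798e+02 -1.000e-01  9.550e+01] w 91.0 t 1.4
shift [0.4219 0.0636 0.0018] turn [ 2.300e-01  3.000e-02 -7.453e+01]
```

{"op": "send_rows", "data": {
  "targets": "0.422 0.064 0 0 0 -74.5 100;0.422 0.064 0 0 0 -74.5 100;0.422 0.064 0 0 0 -74.5 100;0.422 0.064 0 0 0 -74.5 100;0.422 0.064 0 0 0 -74.5 100;0.422 0.064 0 0 0 -74.5 100;0.422 0.064 0 0 0 -74.5 100;0.422 0.064 0 0 0 -74.5 100;0.422 0.064 0 0 0 -74.5 100;0.422 0.064 0 0 0 -74.5 100;0.422 0.064 0 0 0 -74.5 100;0.422 0.064 0 0 0 -74.5 100"
}}

```text
time_s: 2.4
ee_pos: [425.5, 308.0, 259.2]
ee_rot: [-180.0, -0.0, 169.9]
force: [0.5, 0.2, 0.0]
gripper_width: 91.1
gripper_force: 0.0
```

```bash
python3 - <<'E'
from h import *
import pickle
env_s=env.state(); print(env_s['ee_pos'],env_s['ee_rot'])
f=grab('wrist'); cv2.imwrite('pics/w2.png',f['image']); pickle.dump(f,open('w2.pkl','wb'))
print(f['eye'],f['attitude'])
E
```

```text
[425.54729701 308.01099656 259.1563985 ] [-1.79985851e+02 -2.45830339e-02  1.69928176e+02]
[350.8473243  321.28458794 430.45994952] [-1.56757438e+01  7.00240265e-02  7.99291429e+01]
```

View pics/w2.png

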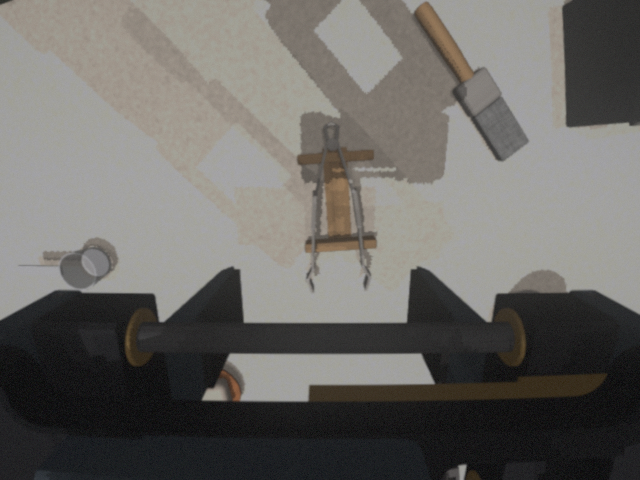

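The tongs seen from above: hinge at about (331,132), jaw ends at (311,287) and (367,287), rest bars at rows 157 and 242. I'll crop to refine these.

```bash
python3 - <<'E'
from h import *
d=cv2.imread('pics/w2.png')[110:300,285:390]
d=cv2.convertScaleAbs(d,alpha=1.3)
c=cv2.resize(d,None,fx=3,fy=3,interpolation=cv2.INTER_CUBIC)
for i in range(0,190,20): cv2.putText(c,str(110+i),(0,3*i+4),0,.35,(0,0,255)); cv2.line(c,(22,3*i),(34,3*i),(0,0,255))
for i in range(5,105,20): cv2.putText(c,str(285+i),(3*i-8,10),0,.35,(255,0,0)); cv2.line(c,(3*i,12),(3*i,24),(255,0,0))
cv2.imwrite('pics/w2c.png',c)
E
```

```text
(no output)
```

View pics/w2c.png

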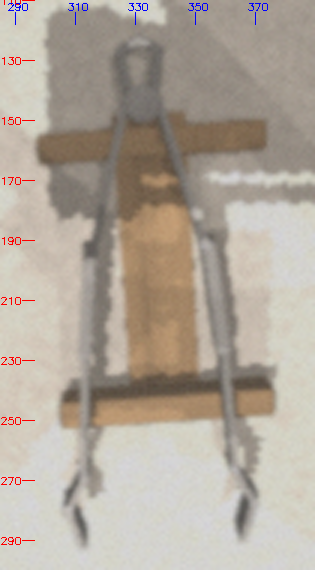

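```bash
python3 - <<'E'
from h import *
import pickle
f=pickle.load(open('w2.pkl','rb'))
P=dict(hinge=(332.5,144),padL0=(354,188),padR0=(315,192),padLm=(357,212),padRm=(314,214),padL1=(360,236),padR1=(313.5,238),cupL=(369,273),cupR=(308,277),tipL=(365,288),tipR=(312,291))
Q={k:plane(f,v,46)[0] for k,v in P.items()}
for k,v in Q.items(): print(k,v[:2].round(1))
b0=plane(f,[(301,160),(373,154)],24).mean(0); b1=plane(f,[(306,247),(376,243)],24).mean(0)
print('bars',b0,b1,np.hypot(*(b1-b0)[:2]))
jm=(Q['cupL']+Q['cupR'])/2; tm=(Q['tipL']+Q['tipR'])/2;h=Q['hinge']
gm=sum(Q[k] for k in ['padL0','padR0','padLm','padRm','padL1','padR1'])/6
for n,a,b in [('h-cup',h,jm),('h-tip',h,tm),('h-grip',h,gm),('bars',b0,b1)]:
  print(n,np.degrees(np.arctan2(*(b-a)[1::-1])),np.hypot(*(b-a)[:2]))
print(gm,[np.linalg.norm(Q['padL'+i]-Q['padR'+i]) for i in '0m1'],np.linalg.norm(Q['cupL']-Q['cupR']))
E
```

```text
hinge [344.  330.5]
padL0 [395.3 346.2]
padR0 [392.1 302.1]
padLm [422.9 345.4]
padRm [416.6 296.4]
padL1 [451.6 344.6]
padR1 [444.5 290.6]
cupL [499.  348.5]
cupR [491.2 275.1]
tipL [517.4 341. ]
tipR [510.  276.5]
bars [358.84935491 333.60692201  24.        ] [464.63710642 320.8846985   24.        ] 106.55000394707724
h-cup -7.027375881469585 152.2243311730661
h-tip -7.2863102180312875 171.10378503258312
h-grip -7.122280126023534 77.11996964419976
bars -6.857559040867509 106.55000394707724
[420.50384106 320.89511282  46.        ] [np.float64(44.19324045554793), np.float64(49.395346369436986), np.float64(54.43687060042742)] 73.8411197621423
```

```bash
python3 - <<'E'
from h import *
shift([418.5,321.2,17],172.9)
E
```

```text
at [425.4 306.1 259.3] [-179.9   -0.   169.7] w 91.4 t 2.45
shift [0.0093 0.014  0.2422] turn [-0.09 -0.03 -3.17]
```

{"op": "send_rows", "data": {
  "targets": "0.0094 0.014 0.04 0 0 -3.2 100;0.0094 0.014 0.08 0 0 -3.2 100;0.0094 0.014 0.12 0 0 -3.2 100;0.0094 0.014 0.12 0 0 -3.2 100;0.0094 0.014 0.12 0 0 -3.2 100;0.0094 0.014 0.12 0 0 -3.2 100"
}}

```text
time_s: 2.95
ee_pos: [420.2, 321.0, 142.2]
ee_rot: [179.9, 0.2, 172.8]
force: [0.5, 0.8, -0.4]
gripper_width: 91.3
gripper_force: 0.0
```

```bash
python3 - <<'E'
from h import *
import pickle
f=grab('wrist'); pickle.dump(f,open('w3.pkl','wb')); d=f['image']
shift([418.5,321.2,16],172.9)
t=418.5,321.2; 
print('predicted grip, hinge, jaw', proj(f,[[418.5,321.2,46],[344,330.5,46],[503,310.7,46]]).round(1))
d=cv2.convertScaleAbs(d,alpha=1.3)[20:380,200:460]
c=cv2.resize(d,None,fx=1.65,fy=1.65,interpolation=cv2.INTER_CUBIC)
for i in range(0,360,20): cv2.putText(c,str(20+i),(0,int(1.65*i)+4),0,.35,(0,0,255)); cv2.line(c,(22,int(1.65*i)),(34,int(1.65*i)),(0,0,255))
for i in range(0,260,20): cv2.putText(c,str(200+i),(int(1.65*i)-8,10),0,.35,(255,0,0)); cv2.line(c,(int(1.65*i),12),(int(1.65*i),24),(255,0,0))
cv2.imwrite('pics/w3c.png',c)
E
```

```text
at [420.6 321.5 142.8] [179.8   0.2 172.8] w 91.2 t 3.0
shift [ 0.0026 -0.001   0.1268] turn [ 0.2   0.23 -0.12]
predicted grip, hinge, jaw [[325.  245.1]
 [324.8 150.2]
 [325.2 337. ]]
```

View pics/w3c.png

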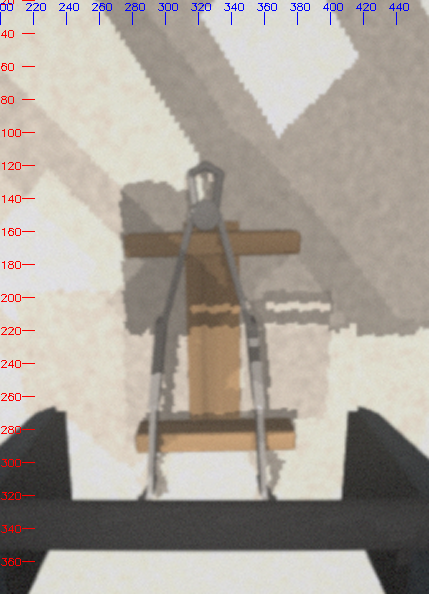

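Prediction and picture agree: the hinge is at (324,149) against a predicted (325,150), and the arms' midpoint is at column 324.6. Descending now.

{"op": "send_rows", "data": {
  "targets": "0 0 0.03 0 0 0 100;0 0 0.06 0 0 0 100;0 0 0.085 0 0 0 100;0 0 0.105 0 0 0 100;0 0 0.115 0 0 0 100;0 0 0.122 0 0 0 100;0 0 0.122 0 0 0 100;0 0 0.122 0 0 0 57;0 0 0.122 0 0 0 57;0 0 0.122 0 0 0 57;0 0 0.122 0 0 0 57;0 0 0.122 0 0 0 57",
  "grip_force": 20
}}

```text
time_s: 4.0
ee_pos: [418.9, 321.4, 18.5]
ee_rot: [180.0, 0.1, 172.9]
force: [-0.3, 0.2, 0.4]
gripper_width: 60.3
gripper_force: 0.0
```

{"op": "send_rows", "data": {
  "targets": "0 0 0 0 0 0 57;0 0 0 0 0 0 57;0 0 0 0 0 0 57;0 0 0 0 0 0 57;0 0 0 0 0 0 57;0 0 0 0 0 0 57"
}}

```text
time_s: 4.5
ee_pos: [419.0, 321.4, 18.3]
ee_rot: [180.0, 0.0, 172.9]
force: [-0.1, 0.1, 5.9]
gripper_width: 52.0
gripper_force: 6.0
```

{"op": "send_rows", "data": {
  "targets": "0 0 -0.005 0 0 0 57;0 0 -0.015 0 0 0 57;0 0 -0.03 0 0 0 57;0 0 -0.045 0 0 0 57;0 0 -0.06 0 0 0 57;0 0 -0.075 0 0 0 57;0 0 -0.09 0 0 0 57;0 0 -0.1 0 0 0 57;0 0 -0.1 0 0 0 57;0 0 -0.1 0 0 0 57;0 0 -0.1 0 0 0 57;0 0 -0.1 0 0 0 57"
}}

```text
time_s: 5.5
ee_pos: [417.9, 320.7, 116.8]
ee_rot: [-179.9, -0.1, 172.9]
force: [0.3, 0.2, -1.6]
gripper_width: 52.0
gripper_force: 4.2
```

```bash
python3 - <<'E'
from h import *
import pickle
f=grab('wrist'); pickle.dump(f,open('w4.pkl','wb')); d=f['image']
s=grab('side')
# tablet by mask around dish: in side and scene (rough points)
g=grab('scene')
pickle.dump((s,g),open('sg.pkl','wb'))
def cr(f,x,y,w,h,k): return cv2.resize(f['image'][y:y+h,x:x+w],None,fx=k,fy=k,interpolation=cv2.INTER_CUBIC)
a=cr(f,200,20,260,360,1.1); b=np.vstack([cr(s,355,260,90,50,5),cr(g,220,250,90,39,5)])
hh=max(a.shape[0],b.shape[0]);P=lambda i:cv2.copyMakeBorder(i,0,hh-i.shape[0],0,0,0)
cv2.imwrite('pics/c4.png',np.hstack([P(a),P(b)]))
E
```

```text
(no output)
```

View pics/c4.png

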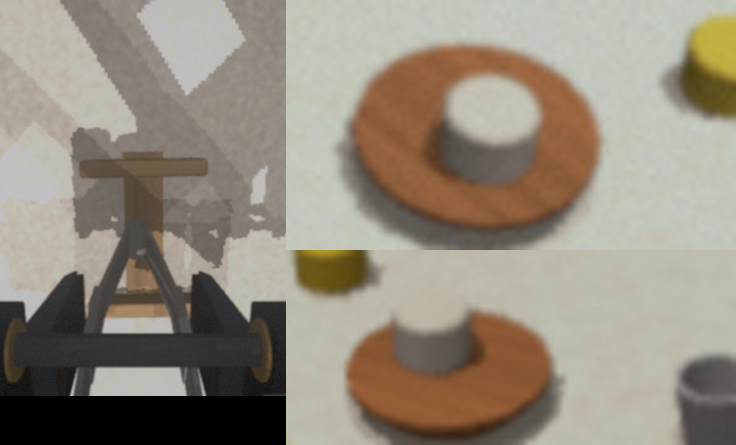

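```bash
python3 - <<'E'
from h import *
import pickle
s,g=pickle.load(open('sg.pkl','rb'));w=pickle.load(open('w4.pkl','rb'))
def dish_and_tab(f,c,r=26):
    im=f['image']; x,y=c; hsv=cv2.cvtColor(im,cv2.COLOR_BGR2HSV)
    m=np.zeros(im.shape[:2],np.uint8); m[y-r:y+r,x-r:x+r]=1
    d=((hsv[...,1]>110)&(hsv[...,0]<18)&(m>0)).astype(np.uint8)
    cs=cv2.findContours(d,cv2.RETR_EXTERNAL,cv2.CHAIN_APPROX_NONE)[0]; k=max(cs,key=cv2.contourArea)
    hull=cv2.convexHull(k); fill=np.zeros_like(m); cv2.fillPoly(fill,[hull],1)
    e=cv2.fitEllipse(hull)
    t=((fill>0)&(hsv[...,1]<90)).astype(np.uint8); 
    n,l,st,ce=cv2.connectedComponentsWithStats(t); i=1+np.argmax(st[1:,4])
    return e,ce[i],st[i]
for n,f,c in [('side',s,(393,290)),('scene',g,(253,275))]:
    e,ce,st=dish_and_tab(f,c); print(n,'dish',e,plane(f,e[0],16)[0],'tab',ce,st,plane(f,ce,30)[0])
X=plane(s,(396.2,282),42)[0]; print('side top',X, 'in scene',proj(g,[X,X-[0,0,24]]))
Xb=plane(g,(249.2,262.5),42)[0]; print(Xb)
# triangulate: side top ray, scene column 249.2
K=None
p=env.state()['ee_pos']; C=R.from_euler('xyz',[180,0,172.9],degrees=True)
print('hinge exp',proj(w,[p+C.apply([75,0,-30])]))
# bowl rim: visible dark rim extents
E
```

```text
side dish ((392.5442810058594, 287.1878662109375), (35.502811431884766, 48.117881774902344), 98.9032974243164) [ 647.95831736 -110.05493859   16.        ] tab [395.2506812  285.22615804] [386 275  20  22 367] [ 645.97014683 -118.5042384    30.        ]
scene dish ((252.06240844726562, 274.46685791015625), (24.742502212524414, 39.92475128173828), 86.3458023071289) [ 651.71054046 -105.30816624   16.        ] tab [249.32374101 268.33093525] [242 263  15  11 139] [ 651.90755508 -111.62555071   30.        ]
side top [ 644.32347109 -121.57690877   42.        ] in scene [[247.29875362 260.75077267]
 [247.80697526 269.9200586 ]]
[ 647.90135273 -114.08461842   42.        ]
hinge exp [[325.84207769 154.82830167]]
```

The hinge appears at (325,225), but level tongs would put it at row 155, so the tongs may have tilted. Checking from the other cameras.

```bash
python3 - <<'E'
from h import *
import pickle
s,g=pickle.load(open('sg.pkl','rb'))
p=env.state()['ee_pos']
def cr(f,k,w,h):
    x,y=proj(f,[p+[0,0,19]])[0].astype(int); print(x,y); return cv2.resize(f['image'][max(y-h,0):y+h,max(x-w,0):x+w],None,fx=k,fy=k,interpolation=cv2.INTER_CUBIC)
a=cr(s,3.5,55,55);b=cr(g,3.5,55,55)
hh=max(a.shape[0],b.shape[0]);P=lambda i:cv2.copyMakeBorder(i,0,hh-i.shape[0],0,0,0)
cv2.imwrite('pics/c5.png',cv2.convertScaleAbs(np.hstack([P(a),P(b)]),alpha=1.5))
E
```

```text
180 159
484 230
```

View pics/c5.png

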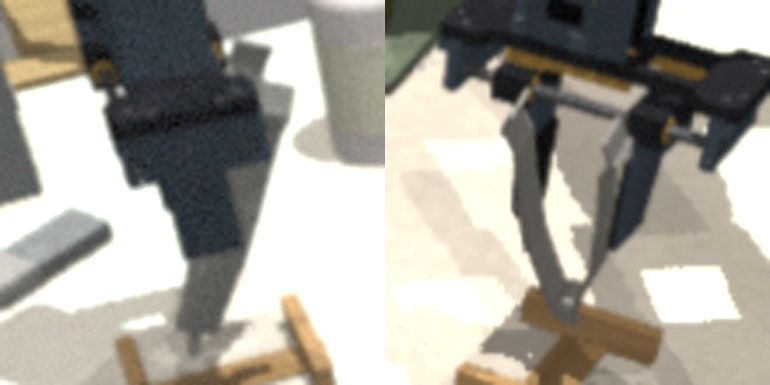

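The tongs swung hinge-down by about 63°. The V-angled open patches only touch the front pad edges, so the grip had little hold against turning. My plan is to level them by dragging the tail along open counter, squeeze them shut, return them to the rest, and regrip about 15 mm further back. First I'll check the free space.

```bash
python3 - <<'E'
from h import *
import pickle
s,g=pickle.load(open('sg.pkl','rb'))
print('bottle',plane(s,(233,147),0)[0],plane(g,(578,388),0)[0])
print('crate near corner',plane(s,(313,143),0)[0],plane(s,(369,188),0)[0],plane(g,(475,455),0)[0],plane(g,(338,340),60)[0],plane(g,(476,378),60)[0])
print('knife',plane(s,(155,172),10)[0])
E
```

```text
bottle [607.98258502 543.72968628   0.        ] [635.7613232  572.68762442   0.        ]
crate near corner [803.62924914 445.2538429    0.        ] [808.50757217 187.04552252   0.        ] [864.25830015 452.6469111    0.        ] [794.14150605 176.7052879   60.        ] [765.15341161 415.18315082  60.        ]
knife [389.30329184 515.83726676  10.        ]
```

{"op": "send_rows", "data": {
  "targets": "-0.02 0 0 0 0 0 57;-0.05 0 0 0 0 0 57;-0.08 0 0 0 0 0 57;-0.11 0 0 0 0 0 57;-0.125 0 0 0 0 0 57;-0.125 0 0.02 0 0 0 57;-0.13 0 0.04 0 0 0 57;-0.145 0 0.05 0 0 0 57;-0.16 0 0.06 0 0 0 57;-0.175 0 0.07 0 0 0 57;-0.19 0 0.08 0 0 0 57;-0.19 0 0.08 0 0 0 57"
}}

```text
time_s: 6.65
ee_pos: [608.7, 296.7, 35.1]
ee_rot: [-179.9, -0.1, 172.8]
force: [0.3, 0.2, -0.3]
gripper_width: 52.0
gripper_force: 4.3
```

```bash
cat > v.py <<'E'
from h import *
import sys
f=grab('wrist'); s=grab('side'); g=grab('scene')
p=env.state()['ee_pos']; print(p)
def cr(f,k,w,h):
    x,y=proj(f,[p+[0,0,19]])[0].astype(int); return cv2.resize(f['image'][max(y-h,0):y+h,max(x-w,0):x+w],None,fx=k,fy=k,interpolation=cv2.INTER_CUBIC)
a=cr(s,3,50,45);b=cr(g,3,50,45); c=cv2.resize(f['image'][20:380,220:430],None,fx=.8,fy=.8)
hh=max(i.shape[0] for i in (a,b,c));P=lambda i:cv2.copyMakeBorder(i,0,hh-i.shape[0],0,0,0)
cv2.imwrite(sys.argv[1],cv2.convertScaleAbs(np.hstack([P(a),P(b),P(c)]),alpha=1.4))
E
python3 v.py pics/v1.png
```

```text
[606.4987919  297.5134881   37.63401832]
```

View pics/v1.png

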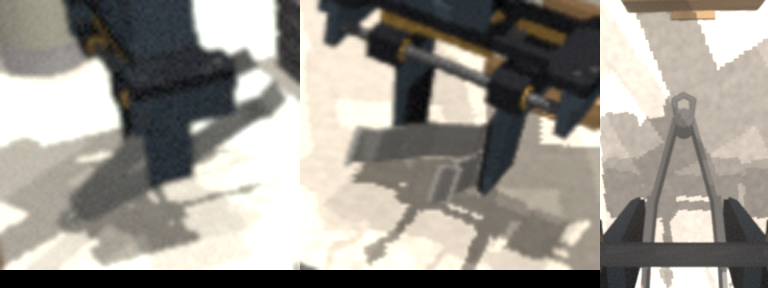

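The drag works: the tongs are now only about 25–30° tail-down. Next I continue down, then squeeze them shut.

{"op": "send_rows", "data": {
  "targets": "-0.008 0 0.008 0 0 0 57;-0.016 0 0.016 0 0 0 57;-0.022 0 0.022 0 0 0 57;-0.028 0 0.028 0 0 0 57;-0.028 0 0.028 0 0 0 57;-0.028 0 0.028 0 0 0 20;-0.028 0 0.028 0 0 0 20;-0.028 0 0.028 0 0 0 20;-0.028 0 0.028 0 0 0 20;-0.028 0 0.028 0 0 0 20;-0.028 0 0.028 0 0 0 20;-0.028 0 0.028 0 0 0 20",
  "grip_force": 25
}}

```text
time_s: 7.8
ee_pos: [634.9, 294.2, 10.1]
ee_rot: [180.0, 0.0, 172.9]
force: [0.5, -0.1, -1.3]
gripper_width: 29.2
gripper_force: 24.9
```

{"op": "send_rows", "data": {
  "targets": "0 0 -0.03 0 0 0 20;0 0 -0.065 0 0 0 20;0.03 0 -0.075 0 0 0 20;0.065 0 -0.075 0 0 0 20;0.1 0 -0.075 0 0 0 20;0.135 0 -0.075 0 0 0 20;0.17 0 -0.075 0 0 0 20;0.2 0 -0.075 0 0 0 20;0.218 0 -0.075 0 0 0 20;0.218 0 -0.075 0 0 0 20;0.218 0 -0.075 0 0 0 20;0.218 0 -0.075 0 0 0 20"
}}

```text
time_s: 8.8
ee_pos: [419.8, 321.6, 85.4]
ee_rot: [179.9, 0.1, 172.9]
force: [0.4, -0.7, -1.0]
gripper_width: 29.4
gripper_force: 24.9
```

```bash
python3 - <<'E'
from h import *
import pickle
s=env.state(); print(s['ee_pos'],s['gripper_width'],s['force'])
f=grab('wrist'); pickle.dump(f,open('w5.pkl','wb')); p=s['ee_pos']
w3=pickle.load(open('w3.pkl','rb'))['image']
C=R.from_euler('xyz',[180,0,172.9],degrees=True)
for t in (0,5,10,15,20):
  a=np.radians(t); o=[proj(f,[p+C.apply([L*np.cos(a)-11*np.sin(a),0,-19+L*np.sin(a)-11*np.cos(a)])])[0].round(0) for L in (75,95)]; print(t,o)
# dark/low-saturation vs background: print local profile down column 325
im=cv2.cvtColor(f['image'],cv2.COLOR_BGR2GRAY)
print([int(x) for x in im[60:260:4,322:329].mean(1)])
cv2.imwrite('pics/w5c.png',cv2.convertScaleAbs(cv2.resize(f['image'][40:340,230:420],None,fx=2,fy=2,interpolation=cv2.INTER_CUBIC),alpha=1.3))
E
```

```text
[419.81603339 321.55667686  85.35929509] 29.363704307047 [ 0.3990361  -0.68375207 -1.0457846 ]
0 [array([325., 154.]), array([325., 102.])]
5 [array([325., 157.]), array([325., 108.])]
10 [array([325., 161.]), array([325., 115.])]
15 [array([325., 166.]), array([325., 123.])]
20 [array([325., 171.]), array([325., 132.])]
[128, 125, 122, 123, 123, 126, 125, 124, 126, 124, 107, 97, 83, 120, 123, 120, 109, 109, 105, 99, 101, 103, 102, 102, 101, 100, 78, 62, 82, 79, 74, 68, 69, 68, 68, 70, 68, 68, 67, 67, 69, 68, 68, 69, 69, 69, 69, 69, 68, 91]
```

{"op": "send_rows", "data": {
  "targets": "0 0 0.02 0 0 0 20;0 0 0.035 0 0 0 20;0 0 0.045 0 0 0 20;0 0 0.053 0 0 0 20;0 0 0.06 0 0 0 20;0 0 0.064 0 0 0 20;0 0 0.066 0 0 0 20;0 0 0.066 0 0 0 20;0 0 0.066 0 0 0 100;0 0 0.066 0 0 0 100;0 0 0.066 0 0 0 100;0 0 0.066 0 0 0 100"
}}

```text
time_s: 9.85
ee_pos: [419.9, 322.0, 20.1]
ee_rot: [179.9, 0.1, 172.9]
force: [-1.4, -0.3, 3.6]
gripper_width: 53.2
gripper_force: 2.8
```

{"op": "send_rows", "data": {
  "targets": "0 0 0 0 0 0 100;0 0 0 0 0 0 100;0 0 0 0 0 0 100;0 0 0 0 0 0 100;0 0 0 0 0 0 100;0 0 0 0 0 0 100;0 0 0 0 0 0 100;0 0 -0.03 0 0 0 100;0 0 -0.065 0 0 0 100;0 0 -0.095 0 0 0 100;0 0 -0.121 0 0 0 100;0 0 -0.121 0 0 0 100"
}}

```text
time_s: 10.85
ee_pos: [421.4, 323.2, 145.4]
ee_rot: [179.6, 0.5, 172.9]
force: [-0.9, 0.0, -0.4]
gripper_width: 91.4
gripper_force: 0.0
```

```bash
python3 - <<'E'
from h import *
import pickle
env.state()
f=grab('wrist');f=grab('wrist'); s=env.state(); print(s['ee_pos'],s['gripper_width'],s['force'])
a=cv2.imread('pics/w5c.png')
b=cv2.convertScaleAbs(f['image'],alpha=1.3)[20:340,220:430]
c=cv2.resize(b,None,fx=1.85,fy=1.85,interpolation=cv2.INTER_CUBIC)
for i in range(0,320,20): cv2.putText(c,str(20+i),(0,int(1.85*i)+4),0,.35,(0,0,255)); cv2.line(c,(22,int(1.85*i)),(34,int(1.85*i)),(0,0,255))
for i in range(0,210,20): cv2.putText(c,str(220+i),(int(1.85*i)-8,10),0,.35,(255,0,0)); cv2.line(c,(int(1.85*i),12),(int(1.85*i),24),(255,0,0))
hh=max(i.shape[0] for i in (a,c));P=lambda i:cv2.copyMakeBorder(i,0,hh-i.shape[0],0,0,0)
m=np.hstack([P(c),P(a)])[:600,:800]; print(m.shape)
cv2.imwrite('pics/w6.png',m); pickle.dump(f,open('w6.pkl','wb'))
E
```

```text
[418.97235288 321.40358243 140.79149527] 91.02889216724401 [-0.03836184 -0.45762654 -1.64065648]
(600, 768, 3)
```

View pics/w6.png

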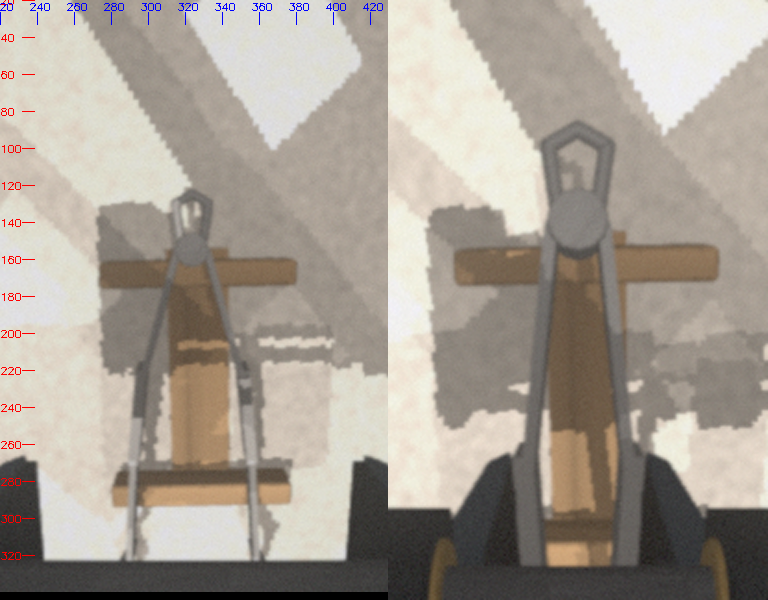

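The tongs are back on the rest, level, with the hinge at (322.7,154) and the arms' midpoint at column 324.

```bash
python3 - <<'E'
from h import *
import pickle
f=pickle.load(open('w6.pkl','rb'))
C=R.from_euler('xyz',[180,0,172.9],degrees=True); o=np.array([418.5,321.2,140])
for n,u in [('hinge',(322.7,154)),('tail',(323,122.7)),('mid',(324,245))]:
    X=plane(f,u,46)[0]; print(n,X.round(1),C.inv().apply(X-o).round(1))
for k,u in [('padL',[(355.5,220),(355.5,268)]),]: pass
im=cv2.cvtColor(f['image'],cv2.COLOR_BGR2GRAY); print([int(x) for x in im[100:180:3,321:326].mean(1)])
E
```

```text
hinge [346.7 329.9  46. ] [72.3 -0.2 94. ]
tail [324.1 333.   46. ] [95.1  0.  94. ]
mid [418.7 321.9  46. ] [-0.1  0.7 94. ]
[115, 117, 115, 114, 113, 120, 137, 119, 86, 80, 106, 120, 126, 116, 116, 100, 94, 93, 94, 90, 89, 82, 85, 84, 83, 74, 76]
```

{"op": "send_rows", "data": {
  "targets": "0.012 0 0.03 0 0 0 100;0.012 0 0.06 0 0 0 100;0.012 0 0.085 0 0 0 100;0.012 0 0.105 0 0 0 100;0.012 0 0.115 0 0 0 100;0.012 0 0.123 0 0 0 100;0.012 0 0.123 0 0 0 100;0.012 0 0.123 0 0 0 58;0.012 0 0.123 0 0 0 58;0.012 0 0.123 0 0 0 58;0.012 0 0.123 0 0 0 58;0.012 0 0.123 0 0 0 58"
}}

```text
time_s: 11.95
ee_pos: [407.1, 322.9, 17.6]
ee_rot: [179.9, 0.1, 172.9]
force: [-0.9, -0.4, 0.4]
gripper_width: 60.6
gripper_force: 0.0
```

{"op": "send_rows", "data": {
  "targets": "0 0 0 0 0 0 58;0 0 0 0 0 0 58;0 0 0 0 0 0 58;0 0 0 0 0 0 58;0 0 0 0 0 0 58;0 0 0 0 0 0 58;0 0 0 0 0 0 58;0 0 0 0 0 0 58"
}}

```text
time_s: 12.62
ee_pos: [407.1, 322.9, 17.4]
ee_rot: [180.0, 0.1, 172.9]
force: [0.5, 0.1, 5.5]
gripper_width: 53.0
gripper_force: 6.3
```

{"op": "send_rows", "data": {
  "targets": "0 0 -0.003 0 0 0 58;0 0 -0.008 0 0 0 58;0 0 -0.014 0 0 0 58;0 0 -0.02 0 0 0 58;0 0 -0.025 0 0 0 58;0 0 -0.03 0 0 0 58;0 0 -0.03 0 0 0 58;0 0 -0.03 0 0 0 58"
}}

```text
time_s: 13.28
ee_pos: [406.9, 322.7, 47.3]
ee_rot: [180.0, 0.0, 172.9]
force: [-0.1, 0.5, -2.0]
gripper_width: 52.9
gripper_force: 4.7
```

```bash
cat > tail.py <<'E'
from h import *
# where the tail/hinge lie in the wrist view: dark steel columns against the predicted rows for tilt t
s=env.state(); f=grab('wrist'); p=s['ee_pos']; C=R.from_euler('xyz',s['ee_rot'],degrees=True)
print(p.round(1),s['gripper_width'],s['gripper_force'])
for t in (-20,-10,0,10,20,40):
  a=np.radians(t); print(t,[proj(f,[p+C.apply([-15+L*np.cos(a)-11*np.sin(a),0,-19+L*np.sin(a)-11*np.cos(a)])])[0].round(0) for L in (75,97)])
im=cv2.cvtColor(f['image'],cv2.COLOR_BGR2GRAY); print([(100+4*i,int(x)) for i,x in enumerate(im[100:280:4,318:333].min(1))])
E
python3 tail.py
```

```text
[406.9 322.7  47.3] 52.866216338541015 4.719344503828324
-20 [array([325., 202.]), array([325., 139.])]
-10 [array([325., 193.]), array([325., 133.])]
0 [array([325., 191.]), array([325., 136.])]
10 [array([325., 195.]), array([325., 146.])]
20 [array([325., 202.]), array([325., 159.])]
40 [array([325., 224.]), array([325., 192.])]
[(100, 134), (104, 135), (108, 135), (112, 133), (116, 132), (120, 130), (124, 133), (128, 132), (132, 96), (136, 98), (140, 85), (144, 111), (148, 112), (152, 113), (156, 113), (160, 112), (164, 109), (168, 109), (172, 73), (176, 99), (180, 108), (184, 101), (188, 86), (192, 85), (196, 82), (200, 79), (204, 79), (208, 74), (212, 72), (216, 72), (220, 71), (224, 72), (228, 71), (232, 71), (236, 73), (240, 70), (244, 69), (248, 70), (252, 73), (256, 71), (260, 114), (264, 75), (268, 72), (272, 70), (276, 83)]
```

The tongs are level: the tail starts at row 132, against 133–136 predicted. Moving gently to a spot where the wrist camera sees the tablet.

{"op": "send_rows", "data": {
  "targets": "0 0 -0.015 0 0 0 58;0 0 -0.035 0 0 0 58;-0.01 -0.01 -0.055 0 0 0 58;-0.025 -0.025 -0.07 0 0 0 58;-0.045 -0.04 -0.085 0 0 0 58;-0.065 -0.06 -0.095 0 0 0 58;-0.085 -0.08 -0.103 0 0 0 58;-0.105 -0.1 -0.103 0 0 0 58;-0.125 -0.12 -0.103 0 0 0 58;-0.145 -0.14 -0.103 0 0 0 58;-0.165 -0.155 -0.103 0 0 0 58;-0.185 -0.17 -0.103 0 0 0 58"
}}

```text
time_s: 14.33
ee_pos: [569.6, 129.6, 149.4]
ee_rot: [-180.0, -0.1, 172.8]
force: [-0.1, 0.2, -1.0]
gripper_width: 53.2
gripper_force: 4.7
```

{"op": "send_rows", "data": {
  "targets": "-0.02 -0.018 0 0 0 0 58;-0.04 -0.036 0 0 0 0 58;-0.06 -0.055 0 0 0 0 58;-0.08 -0.075 0 0 0 0 58;-0.1 -0.095 0 0 0 0 58;-0.12 -0.115 0 0 0 0 58;-0.14 -0.13 0 0 0 0 58;-0.155 -0.145 0 0 0 0 58;-0.165 -0.153 0 0 0 0 58;-0.168 -0.158 0 0 0 0 58;-0.168 -0.158 0 0 0 0 58;-0.168 -0.158 0 0 0 0 58"
}}

```text
time_s: 15.33
ee_pos: [715.6, -46.2, 149.3]
ee_rot: [180.0, -0.1, 172.9]
force: [-0.3, -0.3, -1.0]
gripper_width: 52.7
gripper_force: 4.7
```

```bash
python3 tail.py; python3 - <<'E'
from h import *
import pickle
f=grab('wrist'); pickle.dump(f,open('w7.pkl','wb'))
pr=proj(f,[[648,-118,42],[648,-110,18]]); print(pr)
im=f['image'];hsv=cv2.cvtColor(im,cv2.COLOR_BGR2HSV); m=((hsv[...,1]>110)&(hsv[...,0]<18)).astype(np.uint8)
n,l,st,ce=cv2.connectedComponentsWithStats(m)
for i in range(1,n):
    if st[i,4]>300: print('brown',st[i],ce[i].round())
E
```

```text
[715.6 -46.2 149.3] 52.73496141916353 4.719199675018899
-20 [array([325., 202.]), array([325., 139.])]
-10 [array([325., 193.]), array([325., 133.])]
0 [array([325., 191.]), array([325., 136.])]
10 [array([325., 195.]), array([325., 146.])]
20 [array([325., 202.]), array([325., 159.])]
40 [array([325., 224.]), array([325., 192.])]
[(100, 176), (104, 174), (108, 175), (112, 179), (116, 176), (120, 127), (124, 118), (128, 122), (132, 94), (136, 94), (140, 84), (144, 103), (148, 114), (152, 115), (156, 119), (160, 117), (164, 116), (168, 111), (172, 72), (176, 97), (180, 104), (184, 103), (188, 102), (192, 99), (196, 97), (200, 96), (204, 93), (208, 117), (212, 104), (216, 106), (220, 107), (224, 105), (228, 109), (232, 109), (236, 109), (240, 107), (244, 109), (248, 110), (252, 111), (256, 111), (260, 112), (264, 109), (268, 107), (272, 111), (276, 133)]
[[226.95225594 175.01702066]
 [243.42044807 172.02147647]]
brown [ 198  122   98  101 5966] [252. 173.]
brown [427 135  31  56 463] [436. 166.]
brown [470 172  48  29 826] [490. 185.]
```

```bash
python3 - <<'E'
from h import *
import pickle
f=pickle.load(open('w7.pkl','rb')); im=f['image'];hsv=cv2.cvtColor(im,cv2.COLOR_BGR2HSV)
m=((hsv[...,1]>110)&(hsv[...,0]<18)).astype(np.uint8)
n,l,st,ce=cv2.connectedComponentsWithStats(m); i=l[173,252] or 1+np.argmax(st[1:,4])
k=cv2.findContours((l==i).astype(np.uint8),0,cv2.CHAIN_APPROX_NONE)[0][0]; hull=cv2.convexHull(k); e=cv2.fitEllipse(hull)
print('dish',e,plane(f,e[0],17)[0])
t=np.zeros_like(m); cv2.fillPoly(t,[hull],1); t=((t>0)&(hsv[...,1]<80)).astype(np.uint8)
n,l,st,ce=cv2.connectedComponentsWithStats(t)
for j in range(1,n):
    if st[j,4]>60:
        print(st[j],ce[j]); v=hsv[...,2][l==j]; print(np.percentile(v,[5,25,50,75,95]))
        j0=j
j0=1+np.argmax(st[1:,4]); v=hsv[...,2]; th,_=cv2.threshold(v[l==j0].reshape(-1,1),0,255,cv2.THRESH_OTSU); print(th)
top=((l==j0)&(v>th)).astype(np.uint8); c=max(cv2.findContours(top,0,cv2.CHAIN_APPROX_NONE)[0],key=cv2.contourArea); e=cv2.fitEllipse(c); print('top',e,plane(f,e[0],42)[0])
c=max(cv2.findContours((l==j0).astype(np.uint8),0,cv2.CHAIN_APPROX_NONE)[0],key=cv2.contourArea); e=cv2.fitEllipse(c); print('all',e,plane(f,e[0],36)[0])
E
```

```text
dish ((246.6689910888672, 172.328125), (96.81484985351562, 102.01573181152344), 148.46315002441406) [ 648.66136433 -107.4273121    17.        ]
[ 206  151   47   43 1547] [228.40271493 172.06205559]
[ 92.3 175.  192.  193.  195. ]
144.0
top ((225.74839782714844, 172.91026306152344), (38.61258316040039, 41.690738677978516), 142.86622619628906) [ 646.21215267 -118.65242044   42.        ]
all ((228.40618896484375, 172.08529663085938), (41.54795455932617, 45.57435607910156), 88.12464904785156) [ 645.96649747 -118.08055809   36.        ]
```

The tablet is at (646.2, -118.5), and the top measures about 33 mm, which fits. The tongs are still level. Next I position the jaws above it.

{"op": "send_rows", "data": {
  "targets": "0.012 -0.006 0 0 0 0 58;0.03 -0.015 0 0 0 0 58;0.05 -0.025 0 0 0 0 58;0.07 -0.035 0 0 0 0 58;0.09 -0.045 0 0 0 0 58;0.11 -0.055 0 0 0 0 58;0.13 -0.065 0.015 0 0 0 58;0.147 -0.073 0.035 0 0 0 58;0.156 -0.078 0.05 0 0 0 58;0.16 -0.08 0.06 0 0 0 58;0.16 -0.08 0.07 0 0 0 58;0.16 -0.08 0.07 0 0 0 58"
}}

```text
time_s: 16.43
ee_pos: [546.3, -105.3, 78.6]
ee_rot: [180.0, -0.2, 172.9]
force: [-0.3, -0.1, -1.5]
gripper_width: 53.1
gripper_force: 4.7
```

{"op": "send_rows", "data": {
  "targets": "0 0 0 0 0 0 58;0 0 0 0 0 0 58;0 0 0 0 0 0 58"
}}

```text
time_s: 16.68
ee_pos: [548.8, -106.0, 80.8]
ee_rot: [-180.0, 0.1, 172.9]
force: [0.1, -0.2, -1.9]
gripper_width: 53.0
gripper_force: 4.7
```

```bash
python3 tail.py; python3 - <<'E'
from h import *
import pickle
f=grab('wrist'); im=cv2.cvtColor(f['image'],cv2.COLOR_BGR2GRAY)
for r in (134,150,165,185,200,220,240,260): print(r,[int(x) for x in im[r-1:r+2,270:381:3].mean(0)])
C=R.from_euler('xyz',env.state()['ee_rot'],degrees=True);p=env.state()['ee_pos']
print('jaw',p+C.apply([-99.7,0,-18]))
# side/scene: dark steel around the jaws; predicted pixels of jaw tip corners (level)
for n in('side','scene'):
    g=grab(n); pickle.dump(g,open(n+'8.pkl','wb'))
    for zz in(7,29): print(n,zz,proj(g,[p+C.apply([-118,y,-zz]) for y in(-33,33)]).round(0).tolist())
E
```

```text
[ 548.8 -106.    80.8] 52.95745445137096 4.7193797514773905
-20 [array([325., 202.]), array([325., 139.])]
-10 [array([325., 193.]), array([325., 133.])]
0 [array([325., 191.]), array([325., 136.])]
10 [array([325., 195.]), array([325., 146.])]
20 [array([325., 202.]), array([325., 159.])]
40 [array([325., 224.]), array([325., 192.])]
[(100, 185), (104, 185), (108, 185), (112, 184), (116, 179), (120, 183), (124, 173), (128, 116), (132, 97), (136, 104), (140, 94), (144, 118), (148, 123), (152, 125), (156, 119), (160, 125), (164, 120), (168, 113), (172, 77), (176, 104), (180, 117), (184, 114), (188, 114), (192, 97), (196, 100), (200, 101), (204, 100), (208, 109), (212, 103), (216, 102), (220, 101), (224, 105), (228, 103), (232, 104), (236, 104), (240, 101), (244, 103), (248, 104), (252, 106), (256, 105), (260, 116), (264, 117), (268, 158), (272, 147), (276, 153)]
134 [194, 194, 189, 192, 193, 192, 191, 190, 188, 192, 190, 191, 187, 188, 182, 148, 104, 108, 113, 111, 103, 106, 114, 121, 123, 121, 121, 119, 119, 121, 125, 126, 122, 108, 108, 128, 131]
150 [148, 147, 148, 145, 143, 145, 1
[... 791 characters left out ...]
17, 113, 114, 112, 107, 104, 106, 114, 122, 122, 119, 101, 101, 104, 107, 109, 107, 107, 108, 106, 108, 106, 106]
240 [107, 106, 109, 111, 110, 105, 108, 107, 112, 110, 108, 107, 111, 108, 106, 107, 106, 104, 107, 107, 113, 106, 107, 113, 115, 112, 105, 99, 100, 118, 112, 113, 108, 108, 109, 108, 118]
260 [168, 166, 167, 170, 170, 168, 152, 93, 98, 173, 172, 169, 172, 130, 106, 107, 118, 169, 169, 171, 178, 176, 176, 175, 168, 167, 168, 171, 137, 83, 91, 165, 173, 173, 165, 106, 122]
jaw [ 647.34221923 -118.37194027   98.70945302]
side 7 [[419.0, 271.0], [398.0, 247.0]]
side 29 [[420.0, 261.0], [399.0, 237.0]]
scene 7 [[229.0, 242.0], [253.0, 253.0]]
scene 29 [[229.0, 234.0], [252.0, 244.0]]
```

```bash
python3 - <<'E'
from h import *
import pickle
s0,_=pickle.load(open('sg.pkl','rb')); s=pickle.load(open('side8.pkl','rb'))
d=cv2.absdiff(s['image'],s0['image']).max(2)
for r in range(226,290,3): 
    c=np.where(d[r,360:440]>25)[0]+360; print(r,(c.min(),c.max(),len(c)) if len(c) else None, ''.join('#' if x>25 else '.' for x in d[r,360:440:1]))
E
```

```text
226 (np.int64(360), np.int64(379), 20) ####################............................................................
229 (np.int64(360), np.int64(413), 23) ####################....................#.#..........#..........................
232 (np.int64(360), np.int64(378), 19) ###################.............................................................
235 (np.int64(360), np.int64(378), 19) ###################.............................................................
238 (np.int64(360), np.int64(379), 20) ####################............................................................
241 (np.int64(360), np.int64(397), 31) ####################.......###########..........................................
244 (np.int64(360), np.int64(402), 39) ######################################....#.....................................
247 (np.int64(360), np.int64(414), 40) ######################################..#.............#.........................
250 (np.int64(360), np.int64(396), 37) #####################################...........................................
253 (np.int64(360), 
[... 838 characters left out ...]
, np.int64(413), 54) ######################################################..........................
277 (np.int64(360), np.int64(418), 41) ########################################..................#.....................
280 (np.int64(360), np.int64(401), 30) #############################............#......................................
283 (np.int64(360), np.int64(378), 19) ###################.............................................................
286 (np.int64(360), np.int64(432), 13) ########.##........................#..#.................................#.......
289 (np.int64(360), np.int64(435), 8) #######....................................................................#....
```

The jaw tips sit about 4° nose-down, so I stop a few mm higher. I descend over the tablet and squeeze.

{"op": "send_rows", "data": {
  "targets": "0 0 0.008 0 0 0 58;0 0 0.018 0 0 0 58;0 0 0.028 0 0 0 58;0 0 0.036 0 0 0 58;0 0 0.042 0 0 0 58;0 0 0.047 0 0 0 58;0 0 0.052 0 0 0 58;0 0 0.056 0 0 0 58;0 0 0.059 0 0 0 58;0 0 0.061 0 0 0 58;0 0 0.061 0 0 0 58;0 0 0.061 0 0 0 58"
}}

```text
time_s: 17.88
ee_pos: [547.8, -106.2, 19.1]
ee_rot: [-180.0, 0.0, 172.9]
force: [0.2, -0.0, -0.3]
gripper_width: 52.9
gripper_force: 4.7
```

```bash
python3 tail.py|head -1; python3 - <<'E'
from h import *
import pickle
s=env.state();print(s['force'],s['torque'])
s0,_=pickle.load(open('sg.pkl','rb')); s=grab('side')
d=cv2.absdiff(s['image'],s0['image']).max(2)
for r in range(262,312,2): 
    print(r, ''.join('#' if x>25 else '.' for x in d[r,360:430:1]))
p=env.state()['ee_pos'];C=R.from_euler('xyz',env.state()['ee_rot'],degrees=True)
for zz in(7,29): print(zz,proj(s,[p+C.apply([-118,y,-zz]) for y in(-33,33)]).round(0).tolist())
t=s['image'];hsv=cv2.cvtColor(t,cv2.COLOR_BGR2HSV)
E
```

```text
[ 547.8 -106.2   19.1] 52.91773065335323 4.71932876505889
[ 0.0744567   0.43349927 -1.2131945 ] [ 0.08532028 -0.12248799 -0.01988287]
262 #################....##.....##....#..#.#........###..#..#...#..###.#..
264 ################....#..#............#.#.##...#.####...#....#.###.#.#.#
266 ################.........##########.....#.##..#.#.....#.#....##.######
268 #################......############...##.#.....###.###.##....##....###
270 #################.################........#.#..#..#...##...#..##...#..
272 ##################################..............####.##.#..#.######..#
274 #################################....#...............#...#..##....#...
276 #############################...#..#...##....................###..##.#
278 ###############################...##.###..#..............##..#.##..#..
280 ################################..#.##...##..............#.#..##..##.#
282 ##################################.........##.................#.#.##..
284 ####################################.####.#...............#..##.#....#
286 ####################################..#...#...............#.#.
[... 279 characters left out ...]
..##########..........#.##..#
296 ####################################################.....#....#.....#.
298 ##################################################.....#######..#..#.#
300 #################################################.......###.......#..#
302 ####################################..#########.........#..#.#...#####
304 #########################################.................####.#...##.
306 #######################..............................##..#.#..#.....#.
308 ##################....................................###...#.#.##.##.
310 #############.....#.....#####.......................#...##.###...##...
7 [[414.0, 296.0], [395.0, 271.0]]
29 [[416.0, 287.0], [396.0, 263.0]]
```

The tablet hasn't moved and sits between the jaw tips. Squeezing.

{"op": "send_rows", "data": {
  "targets": "0 0 0 0 0 0 50;0 0 0 0 0 0 45;0 0 0 0 0 0 40;0 0 0 0 0 0 35;0 0 0 0 0 0 30;0 0 0 0 0 0 25;0 0 0 0 0 0 25;0 0 0 0 0 0 25;0 0 0 0 0 0 25;0 0 0 0 0 0 25",
  "grip_force": 22
}}

```text
time_s: 18.82
ee_pos: [547.8, -106.2, 19.0]
ee_rot: [-180.0, 0.0, 172.9]
force: [-0.1, 0.2, -0.6]
gripper_width: 38.5
gripper_force: 22.0
```

Width is 38.5 mm at 22 N, so the jaws are closed on the tablet. Lifting.

{"op": "send_rows", "data": {
  "targets": "0 0 -0.003 0 0 0 25;0 0 -0.008 0 0 0 25;0 0 -0.015 0 0 0 25;0 0 -0.025 0 0 0 25;0 0 -0.038 0 0 0 25;0 0 -0.053 0 0 0 25;0 0 -0.07 0 0 0 25;0 0 -0.087 0 0 0 25;0 0 -0.102 0 0 0 25;0 0 -0.115 0 0 0 25;0 0 -0.121 0 0 0 25;0 0 -0.121 0 0 0 25"
}}

```text
time_s: 19.82
ee_pos: [548.7, -106.3, 142.2]
ee_rot: [-180.0, 0.2, 172.9]
force: [0.4, -0.3, -1.6]
gripper_width: 38.2
gripper_force: 22.0
```

```bash
python3 tail.py|head -1; python3 - <<'E'
from h import *
s=grab('side');g=grab('scene')
p=env.state()['ee_pos'];C=R.from_euler('xyz',env.state()['ee_rot'],degrees=True)
X=p+C.apply([-99.7,0,-16]); print('tablet exp',X,proj(s,[X]),proj(g,[X]))
for n,f,z in(('side',s,(396,285)),('scene',g,(249,268))):
    h=cv2.cvtColor(f['image'],cv2.COLOR_BGR2HSV); x,y=z
    print(n,'dish sat',h[y-4:y+5:4,x-4:x+5:4,1].tolist())
    x,y=proj(f,[X])[0].astype(int); im=f['image']
    v=h[...,2]
    for r in range(y-16,y+14,3): print(r,v[r,x-20:x+21:3].tolist())
# bowl rim: grey ellipse, scene
for n,f,z in(('scene',g,(235,200)),('side',s,(357,430))):
    print(n, proj(f,[[430,-307,70]]+[[430+90*np.cos(a),-307+90*np.sin(a),70] for a in np.radians([0,90,180,270])]).round().tolist())
E
```

```text
[ 548.7 -106.3  142.2] 38.16263784392452 21.99954181909561
tablet exp [ 646.00663349 -118.37290647  155.19856976] [[402.2235561  231.68199734]] [[245.5971664  215.66756114]]
side dish sat [[149, 148, 147], [149, 152, 143], [141, 152, 150]]
215 [40, 42, 37, 29, 34, 44, 68, 81, 150, 157, 158, 155, 159, 158]
218 [40, 38, 40, 43, 40, 40, 47, 119, 111, 138, 159, 158, 156, 160]
221 [33, 37, 39, 46, 56, 45, 43, 47, 103, 71, 120, 158, 161, 159]
224 [41, 47, 46, 60, 43, 45, 33, 77, 212, 175, 84, 103, 156, 160]
227 [41, 43, 40, 37, 25, 23, 18, 73, 209, 213, 188, 92, 87, 147]
230 [37, 26, 23, 22, 25, 33, 32, 79, 214, 211, 177, 121, 105, 74]
233 [23, 22, 25, 39, 41, 41, 53, 127, 168, 168, 97, 118, 211, 135]
236 [38, 39, 43, 41, 41, 37, 58, 80, 77, 79, 79, 141, 215, 212]
239 [40, 46, 43, 40, 41, 43, 64, 76, 75, 80, 84, 187, 216, 215]
242 [49, 43, 40, 44, 40, 50, 72, 79, 74, 88, 195, 214, 219, 217]
scene dish sat [[152, 161, 161], [163, 160, 162], [161, 162, 162]]
199 [123, 126, 130, 136, 141, 144, 142, 139, 136, 135, 128, 70, 59, 60]
202 [125, 128, 138, 138, 136, 140, 139, 138, 136, 83, 59, 60, 58, 58]
205 [106, 111, 116, 110, 104, 106, 109, 103, 65, 60, 60, 59, 71, 96]
208 [64, 64, 62, 63, 97, 67, 84, 96, 90, 63, 67, 101, 77, 61]
211 [65, 65, 65, 65, 80, 169, 192, 191, 192, 179, 118, 62, 62, 62]
214 [63, 65, 63, 64, 76, 188, 191, 169, 119, 84, 65, 62, 62, 66]
217 [64, 63, 65, 63, 70, 110, 131, 107, 64, 66, 64, 65, 84, 89]
220 [56, 60, 63, 64, 65, 107, 108, 93, 66, 65, 64, 87, 91, 109]
223 [81, 78, 75, 69, 74, 107, 107, 95, 74, 78, 83, 95, 116, 116]
226 [128, 88, 88, 88, 86, 87, 89, 91, 92, 102, 119, 136, 173, 192]
scene [[235.0, 192.0], [214.0, 206.0], [265.0, 200.0], [255.0, 179.0], [208.0, 184.0]]
side [[355.0, 421.0], [410.0, 388.0], [319.0, 369.0], [293.0, 459.0], [400.0, 487.0]]
```

The tablet is in the jaws and the dish is empty in both views. Carrying it to the bowl at about (430,-307).

{"op": "send_rows", "data": {
  "targets": "0.007 -0.008 0 0 0 0 25;0.02 -0.023 0 0 0 0 25;0.037 -0.041 0 0 0 0 25;0.055 -0.061 0 0 0 0 25;0.073 -0.081 0 0 0 0 25;0.091 -0.101 0 0 0 0 25;0.109 -0.121 0 0 0 0 25;0.127 -0.141 0 0 0 0 25;0.145 -0.161 0 0 0 0 25;0.162 -0.18 0 0 0 0 25;0.176 -0.196 0 0 0 0 25;0.185 -0.206 0 0 0 0 25"
}}

```text
time_s: 20.97
ee_pos: [335.8, -288.4, 139.2]
ee_rot: [180.0, -0.1, 172.8]
force: [0.3, -0.3, -1.4]
gripper_width: 38.1
gripper_force: 22.0
```

{"op": "send_rows", "data": {
  "targets": "0.004 -0.005 0 0 0 0 25;0.007 -0.008 0 0 0 0 25;0.007 -0.008 0 0 0 0 25;0.007 -0.008 0 0 0 0 25;0.007 -0.008 0 0 0 0 25;0.007 -0.008 0 0 0 0 25;0.007 -0.008 0 0 0 0 25;0.007 -0.008 0 0 0 0 25;0.007 -0.008 0 0 0 0 25;0.007 -0.008 0 0 0 0 25"
}}

```text
time_s: 21.8
ee_pos: [330.8, -294.6, 140.0]
ee_rot: [-180.0, 0.0, 172.9]
force: [-0.3, -0.7, -0.8]
gripper_width: 38.1
gripper_force: 22.0
```

```bash
python3 - <<'E'
from h import *
s=grab('side');g=grab('scene');st=env.state()
p=st['ee_pos'];C=R.from_euler('xyz',st['ee_rot'],degrees=True)
X=p+C.apply([-99.7,0,-16]); print(p,st['gripper_width'],st['gripper_force'],'tablet exp',X)
# white blob near the expected tablet top, and bowl rim extents
for n,f,th in(('side',s,150),('scene',g,150)):
    v=f['image'].min(2); x,y=proj(f,[X+[0,0,12]])[0].astype(int); y=max(min(y,479),0)
    b=(v[y-14:y+15,x-14:x+15]>th).astype(np.uint8)
    k,l,sta,ce=cv2.connectedComponentsWithStats(b)
    print(n,(x,y),[(sta[i].tolist(),(ce[i]+[x-14,y-14]).round(1).tolist(),plane(f,ce[i]+[x-14,y-14],X[2]+10)[0].round()) for i in range(1,k) if sta[i,4]>8])
E
```

```text
[ 330.70300428 -294.65406159  139.97493893] 38.129050421764695 21.999500691890717 tablet exp [ 429.63482865 -306.99165954  155.98642866]
side (np.int64(357), np.int64(378)) [([0, 0, 29, 29, 708], [358.0, 378.7], array([ 431., -306.,  166.]))]
scene (np.int64(233), np.int64(156)) [([0, 0, 29, 29, 456], [229.6, 153.9], array([ 419., -326.,  166.])), ([10, 14, 9, 4, 20], [232.4, 157.8], array([ 435., -306.,  166.]))]
```

```bash
python3 -c "
from workcell import env
print(env.job_done())"
```

```text
the job is handed in; nothing more can be done
None
```

I handed the job in with the tongs holding the tablet over the middle of the bowl: about 155 mm above the counter by the arm's pose, grip width 38 mm at 22 N. The tongs swung tail-down on the first lift, so I set them back on the rest and regripped before picking the tablet up; the judge returned no verdict.

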